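Square up a biscuit stack and hold the dusting stencil over it

TASK

Get the layered biscuit ready for me to dust with sugar: tap the sides of the three stacked biscuits until all their edges are flush, leaving the stack standing safely on its plinth, then let go of it, pick up the lattice stencil by its wooden grip and carry it over the riser with the brioches. Finish while still holding the stencil in the air, level, steady and about a centimetre above the top biscuit, centred on it with its sides parallel to the biscuit's, without the stencil ever touching the biscuits. Do not knock the brioches, the riser, the shaker or the almond loaf.

Things in the scene. Friction and masses are not known exactly. Their poses are not given: they have to be found in the camera images.
- biscuit_low: bottom biscuit, pale cream, square plate 54 x 54 x 8 mm, 20 g, loose, lying on the plinth; origin at the centre of its underside, x and y along its sides, z up
- biscuit_mid: middle biscuit, dark cocoa, same size and frame, lying loose on the bottom one; at the start 4 to 6 mm off along +x and 2 to 5 mm along +y of the bottom biscuit, and turned up to 0.07 rad
- biscuit_top: top biscuit, golden, same size and frame, lying loose on the middle one; at the start 4 to 6 mm off along -x and 2 to 5 mm along -y of the bottom biscuit, and turned up to 0.07 rad. Rough stack: at most about 70 mm wide, so open fingers can stand astride it; squared: 54 x 54 x 24 mm. The biscuits slide on one another and bear a 20 N pinch
- tray: fixed shallow steel sugar tray 180 x 180 x 12 mm with a dark round wooden plinth, 42 mm in diameter, fixed at its middle, plinth top 38 mm above the counter; origin on the counter under the plinth's axis. The biscuits overhang the plinth, so fingertips can reach below the stack. Tray stands left or right of the riser, the stencil on the other side
- stencil: loose dusting stencil, about 85 to 170 g: a square steel lattice panel 110 x 110 x 3 mm with an upright wooden grip along one edge; origin at the centre of the panel's underside, x from the grip edge towards the far edge, z up. Lies flat on the board at the start
- stencil_grip (a point): the point to grasp, inside the wooden grip: 52 mm along -x of the stencil's origin and 32 mm above the panel's underside. The grip is 14 mm thick along the stencil's x (pinch it so), 64 mm long along y, and reaches from 12 to 48 mm above the panel's underside; axes as the stencil's
- board: fixed wooden board 180 x 180 x 12 mm on which the stencil lies; origin at the centre of its underside, on the counter
- riser: fixed wooden display riser between tray and board: deck 360 mm along x, 170 mm along y, top 110 mm above the counter, on four legs; origin on the counter under its middle
- loaf_near: brioche in a foil pan, 106 x 74 mm, 76 mm tall (its top 186 mm above the counter), loose on the riser on the robot's side; origin at the centre of its underside
- loaf_far: the same, loose on the riser's far end
- shaker: steel sugar shaker, loose on the counter beyond the tray, 62 mm in diameter, 110 mm tall; origin at the centre of its underside
- dish: almond loaf in a white dish, loose on the counter beyond the board, 84 x 124 mm, 58 mm tall; origin at the centre of its underside

How it is judged:
On the way, in this order (a step that is already met when the one before it is completed fails the run):
1. the three biscuits are squared up with their edges flush, on the plinth, and released (horizontal distance between biscuit_low and biscuit_mid below 0.0025 m and angle between the x axis of biscuit_low and the x axis of biscuit_mid, either way round below 0.07 rad and horizontal distance between each of biscuit_mid, biscuit_low and biscuit_top below 0.0025 m and angle between the x axis of each of biscuit_mid, biscuit_low and the x axis of biscuit_top, either way round below 0.07 rad and z of biscuit_mid in the frame of biscuit_low between 0.006 and 0.0105 m and z of biscuit_top in the frame of biscuit_mid between 0.006 and 0.0105 m and z of biscuit_low in the frame of tray between 0.035 and 0.042 m and horizontal distance between biscuit_low and tray below 0.018 m and contact force between each of biscuit_low, biscuit_mid, biscuit_top and the fingers below 0.1 N), for 0.3 s.
2. the stencil, held in the fingers, passes over the riser above its deck (height (world z) of stencil above 0.13 m and contact force between the fingers and stencil above 1 N and y of stencil in the frame of riser between -0.085 and 0.085 m), for 0.04 s.
At the end, for the whole second after the job is handed in: Stencil held still by its grip, by the fingers only, 3-18 mm above the top biscuit, touching nothing else, centred within 7 mm, parallel within 0.12 rad (any quarter turn), level within 0.09 rad. Biscuits stacked in order within 2.5 mm and 0.07 rad, released, within 18 mm of the plinth axis (all of step 1 and horizontal distance between stencil and biscuit_top below 0.007 m and z of stencil in the frame of biscuit_top between 0.011 and 0.026 m and angle between stencil's own z axis and vertical below 0.09 rad and (angle between the x axis of stencil and the x axis of biscuit_top, either way round below 0.12 rad or angle between the x axis of stencil and the y axis of biscuit_top, either way round below 0.12 rad) and contact force between the fingers and stencil above 1 N and distance between the grasp point and stencil_grip below 0.045 m and contact force between stencil and biscuit_low below 0.05 N and contact force between stencil and biscuit_mid below 0.05 N and contact force between stencil and biscuit_top below 0.05 N and contact force between stencil and tray below 0.05 N and contact force between stencil and board below 0.05 N and contact force between stencil and riser below 0.05 N and contact force between stencil and loaf_near below 0.05 N and contact force between stencil and loaf_far below 0.05 N and contact force between stencil and shaker below 0.05 N and contact force between stencil and dish below 0.05 N and linear speed of stencil below 0.01 m/s and angular speed of stencil below 0.05 rad/s); the arm keeps its last pose, push and grip.
It fails at once if the stencil touches a biscuit (contact force between stencil and biscuit_low above 0.3 N or contact force between stencil and biscuit_mid above 0.3 N or contact force between stencil and biscuit_top above 0.3 N).
It fails at once if the stencil or the robot strikes the riser, a brioche, the shaker or the almond loaf (contact force between any of stencil, the arm, the fingers and loaf_near above 2 N or contact force between any of stencil, the arm, the fingers and loaf_far above 2 N or contact force between any of stencil, the arm, the fingers and shaker above 2 N or contact force between any of stencil, the arm, the fingers and dish above 2 N or contact force between any of stencil, the arm, the fingers and riser above 2 N).
It fails at once if a brioche, the shaker or the almond loaf is displaced by more than 15 mm (distance of any of loaf_near, loaf_far, shaker, dish from where it was at the start of the episode above 0.015 m).
It also fails if it takes over 64 s, if anything falls off the work surface, if the arm or the gripper's body presses on something with over 40 N, if the wrist force passes 120 N, or if a joint passes its speed limit or range.

ROBOT

A 7-joint arm with a two-finger parallel gripper is mounted at the origin on the work surface. World frame = base frame: x ahead of the robot, y to its left, z up, the work surface at z = 0. Lengths are in m, angles in rad, forces in N, time in s.
With the tool pointing down it reaches from about 0.4 to 0.85 m from the base axis. Payload 10.4 kg.
Tool frame: the origin (TCP) lies at the very end of the fingers, on their centre line; the grasp point (between the pads) lies 19 mm behind it (manip.grip_point_offset is the distance from the TCP to the grasp point, in m); z points along the fingers, y is the line along which they close (so a half turn about z gives the same grasp; the last joint's range is limited). The gripper opens to 85 mm and grips with 20 to 120 N. Pads are 22 mm wide; open, the fingers measure 114 mm over their backs; the gripper's body (76 mm by 85 mm) begins 54 mm behind the grasp point. The pads swing forward as they close: fully open they stand 13 mm farther back than shut.
Start: joints at [-1.24, 0.332, -0.065, 1.46, 0.022, 1.35, -0.088], TCP at [0.217, 0.586, 0.231] pointing down, gripper open.
Joint ranges: [-2.6, 2.6], [-0.5, 2.12], [-1.47, 1.34], [0.16, 2.42], [-1.27, 4.41], [0.06, 2.06], [-2.6, 2.6]. Speed limits (rad/s): [2.22, 2.22, 2.79, 2.79, 3.14, 3.14, 3.14].

INTERFACE

Orientations are given as a unit quaternion [x, y, z, w].
In Python, from workcell import manip gives the robot as it stands. The module is installed in compiled form; this text tells all that it offers.
- The arm moves only by the tool step_arm, never from a script. Its argument "moves" is a list of rows, each a list of 7 numbers: the closure, from 0 (fully open) to 1 (shut), then the shift along the world's x, y, z in mm, then the turn, a rotation vector about the world's x, y, z in rad. In form: [[grip, tx, ty, tz, ax, ay, az], ...]. A call has 1 to 10 rows; each row is the pose to reach, as a shift and turn from the pose commanded when the call began; what a row does not reach only later rows make up. A row lasts 1/10 s, in which the tool goes at most 50 mm and 8.59 degrees, less where a joint would pass 70% of its speed; a pose out of reach is approached as far as the arm can. A call with a gripper value outside its range is refused whole. The fingers move at their own pace and stop on an object; "grip_force" is the grip in N (left out, the last holds). Time passes only in rows, so rows that repeat a pose let the fingers close. It gives the time, the measured TCP pose, the force, the opening and the grip force at its end, in the units of the state.
- manip.get_obs(): the state, without advancing time (a new reading comes with each control period).
- manip.camera(name): name is "scene" or "top" or "wrist"; returns a dict with "image" (400x640x3 uint8, blue, green, red), "K" (3x3 intrinsics, pixels), "rvec" (rotation vector, rad) and "tvec" (3), from world to camera coordinates, as OpenCV has them; the wrist camera has in their place "mount" (4x4, takes a point from camera to tool coordinates, whose origin is the TCP and whose axes are the flange's). Camera axes: x right, y down, z forward; pixel columns grow to the right and rows downward; lengths in m; the calibration is good to about 2 mm. A picture is of the moment at which its call begins: read the wrist's pose just before it. There is no depth.
- manip.hand_in(): hands the job in; it is judged then, once.
The state is a dict: "clock": time; "joint_pos": joint angles; "joint_velocities": joint speeds; "tau": joint torques, N m; "position": TCP position; "ee_rot": TCP orientation; "ft_force": force on the tool from outside, world axes, zero at the start; "torque": the same for the moment, N m; "grip_width": opening from 0.0 (shut) to 1.0 (fully open); "grasp_force": force on a finger pad.
Only numpy, scipy, OpenCV 4.12 (cv2) and the standard library are available. Lean on these libraries where they do the work, as an engineer would, in place of code of your own. Each camera call takes 0.05 s, during which the arm holds its last target. There are 200 camera calls.

## Working session

There is one attempt and no reset: what is moved stays moved. The work goes in short steps, Python scripts to look and compute and a tool call to move; the robot and the scene stay as the last step left them, time stands still between calls to the robot, and variables do not carry over. Pictures are saved under pics/ and viewed, at most 10 in all, crops included, and the job is handed in when it is done.

Besides the shell and the picture viewer there is one more tool, called after "Emit:" as name([rows], argument=value, ...), one row to a line, values as JSON. step_arm: Moves the arm, as the interface text tells. Its arguments: {"type":"object","properties":{"moves":{"type":"array","items":{"type":"array","items":{"type":"number"}}},"grip_force":{"type":"number"}},"required":["moves"]}

```bash
mkdir -p pics; ls
python3 - <<'E'
from workcell import manip
import cv2,numpy as np,pickle
o=manip.get_obs();print({k:np.round(v,3) for k,v in o.items()}, manip.grip_point_offset)
d={}
for n in ("scene","top","wrist"):
    c=manip.camera(n);d[n]=c;cv2.imwrite(f"pics/{n}0.png",c["image"])
    print(n,{k:np.round(v,3).tolist() for k,v in c.items() if k!="image"})
pickle.dump(d,open("c0.pkl","wb"))
cv2.imwrite("pics/a0.png",np.vstack([d["scene"]["image"],d["top"]["image"]])[:, :][:800])
E
```

```text
pics
{'clock': np.float64(0.0), 'joint_pos': array([-1.24 ,  0.333, -0.065,  1.461,  0.022,  1.35 , -0.089]), 'joint_velocities': array([ 0.   , -0.001, -0.   ,  0.   ,  0.001,  0.   ,  0.002]), 'tau': array([-1.0000e-03, -6.2545e+01,  4.9000e-02, -3.9159e+01,  1.6000e-02,
        1.0000e-02, -0.0000e+00]), 'position': array([0.216, 0.586, 0.23 ]), 'ee_rot': array([ 0.176,  0.984, -0.001, -0.   ]), 'ft_force': array([-0.066, -0.067,  1.302]), 'torque': array([-0.003, -0.006, -0.003]), 'grasp_force': np.float64(0.0), 'grip_width': np.float64(0.999)} 0.0187
scene {'K': [[380.345, 0.0, 324.114], [0.0, 380.345, 204.871], [0.0, 0.0, 1.0]], 'rvec': [2.33, 0.634, -0.27], 'tvec': [-0.469, -0.137, 1.358]}
top {'K': [[458.6, 0.0, 327.735], [0.0, 458.6, 195.842], [0.0, 0.0, 1.0]], 'rvec': [2.13, -2.13, 0.191], 'tvec': [-0.01, 0.584, 1.022]}
wrist {'K': [[342.805, 0.0, 321.029], [0.0, 342.805, 200.017], [0.0, 0.0, 1.0]], 'mount': [[-0.001, -0.951, -0.31, 0.081], [1.0, -0.001, -0.001, -0.0], [0.001, -0.31, 0.951, -0.143], [0.0, 0.0, 0.0, 1.0]]}
```

View pics/top0.png

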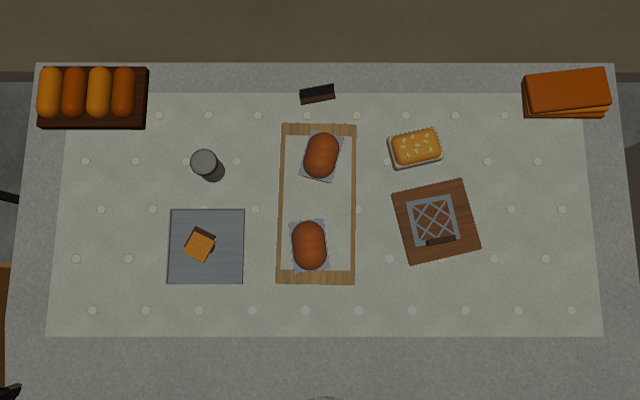

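View pics/scene0.png

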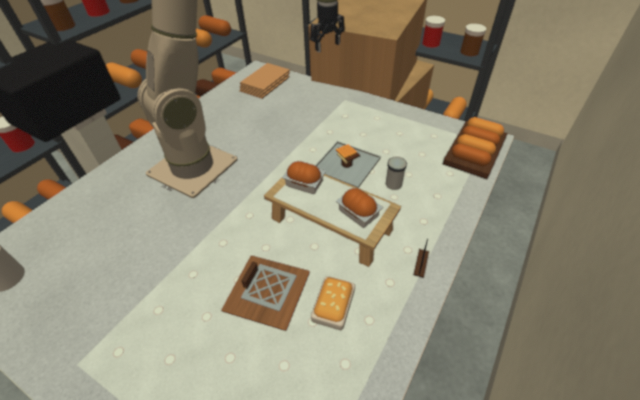

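Top view: +x is up and +y is left. The tray with the stack is on the left at (200,245), the riser with brioches is in the middle, and the stencil is at (433,220) with its grip at (440,240). The shaker is at (205,162) and the almond loaf at (415,147).

```bash
cat > h.py <<'E'
import cv2,numpy as np
from scipy.spatial.transform import Rotation as R
from workcell import manip
def cam(n):
    o=manip.get_obs(); c=manip.camera(n)
    if n=="wrist":
        T=np.eye(4);T[:3,:3]=R.from_quat(o["ee_rot"]).as_matrix();T[:3,3]=o["position"];T=T@c["mount"]
        c["R"],c["C"]=T[:3,:3],T[:3,3]
    else: ext(c)
    return c
def ext(c):
    r=cv2.Rodrigues(np.array(c["rvec"]))[0];c["R"]=r.T;c["C"]=-r.T@np.ravel(c["tvec"])
def ray(c,uv,z):
    uv=np.atleast_2d(uv).astype(float)
    d=np.c_[uv,np.ones(len(uv))]@np.linalg.inv(c["K"]).T@c["R"].T
    return c["C"]+d*((z-c["C"][2])/d[:,2])[:,None]
def proj(c,P):
    q=(np.atleast_2d(P)-c["C"])@c["R"]@np.array(c["K"]).T
    return q[:,:2]/q[:,2:]
def big(m):
    cs=cv2.findContours(m.astype(np.uint8),cv2.RETR_EXTERNAL,cv2.CHAIN_APPROX_NONE)[0]
    return max(cs,key=cv2.contourArea)
def rect(c,m,z):
    """min-area rectangle of the largest blob, in mm on plane z"""
    p=ray(c,big(m)[:,0],z)[:,:2]*1000
    (x,y),s,a=cv2.minAreaRect(p.astype(np.float32)); return np.round([x,y,*s,a],1)
E
python3 - <<'E'
from h import *
import pickle
c=pickle.load(open("c0.pkl","rb"))["top"];ext(c);print(c["C"])
hsv=cv2.cvtColor(c["image"],cv2.COLOR_BGR2HSV)
for n,p in dict(bis=(203,245),low=(190,248),tray=(230,270),board=(470,245),stencil=(413,215),grip=(441,240),shaker=(204,160)).items(): print(n,hsv[p[1],p[0]],ray(c,p,{'bis':.062,'tray':.012,'board':.012,'grip':.06,'shaker':.11}.get(n,.015))[0].round(3))
H,S,V=[hsv[...,i].astype(int) for i in range(3)]
yy,xx=np.mgrid[:400,:640]
b=(xx>165)&(xx<246)&(yy>205)&(yy<288)
print("top",rect(c,b&(S>150)&(V>120),.062),"tray",rect(c,b,.012))
tr=b&(S<60)&(V>90)&(abs(H-105)<15); print("tray",rect(c,tr,.012))
bb=(xx>385)&(xx<486)&(yy>172)&(yy<270)
print("board",rect(c,bb&(S>80),.012))
st=bb&(S<70)&(V>70);print("sten",rect(c,st,.015))
print("grip",rect(c,bb&(V<65)&(S>60)&(yy>225)&(xx>420)&(xx<460),.06))
for p in [(276,283),(355,283),(283,124),(356,124)]: print(ray(c,p,.11)[0].round(3))
E
```

```text
[ 0.39516818 -0.00676212  1.10863378]
bis [ 17 198 142] [0.468 0.274 0.062]
low [ 16 195 140] [0.465 0.317 0.015]
tray [102  13 101] [0.413 0.221 0.012]
board [ 13 148  86] [ 0.472 -0.349  0.012]
stencil [14 37 90] [ 0.544 -0.215  0.015]
grip [ 11 115  53] [ 0.48  -0.268  0.06 ]
shaker [ 60  12 103] [0.655 0.268 0.11 ]
top [465.5 285.1  52.8  52.6  64. ] tray [469.8 283.  198.2 190.8   1.8]
tray [435.7 253.7 105.6 120.3   0. ]
board [ 530.7 -269.3  179.2  178.7   13.2]
sten [ 531.4 -270.5  232.   247.5    0. ]
grip [ 479.8 -266.4   14.4   68.7    9.8]
[0.384 0.101 0.11 ]
[ 0.384 -0.068  0.11 ]
[0.739 0.093 0.11 ]
[ 0.74  -0.074  0.11 ]
```

Emit:
step_arm([
  [0,50,-60,-10,0,0,-0.1],
  [0,76,-91,-20,0,0,-0.1],
  [0,106,-127,-30,0,0,-0.1],
  [0,136,-164,-40,0,0,-0.1],
  [0,168,-202,-50,0,0,-0.1],
  [0,200,-240,-60,0,0,-0.1],
  [0,226,-272,-65,0,0,-0.1],
  [0,252,-303,-70,0,0,-0.1],
  [0,252,-303,-70,0,0,-0.1],
  [0,252,-303,-70,0,0,-0.1],
])

```text
clock: 1.15
position: [0.469, 0.2822, 0.161]
ee_rot: [0.226, 0.974, -0.0, -0.0]
ft_force: [-1.2, 1.7, 0.3]
grip_width: 0.999
grasp_force: 0.0
```

Run:
```python
from h import *
import pickle
c=cam("wrist");o=manip.get_obs();print(o["clock"],o["position"],R.from_quat(o["ee_rot"]).as_matrix().round(3).tolist())
pickle.dump(c,open("w1.pkl","wb"));cv2.imwrite("pics/w1.png",c["image"])
```

```text
1.2 [0.46817098 0.28364832 0.16116845] [[-0.899, 0.439, -0.001], [0.439, 0.899, 0.0], [0.001, -0.0, -1.0]]
```

View pics/w1.png

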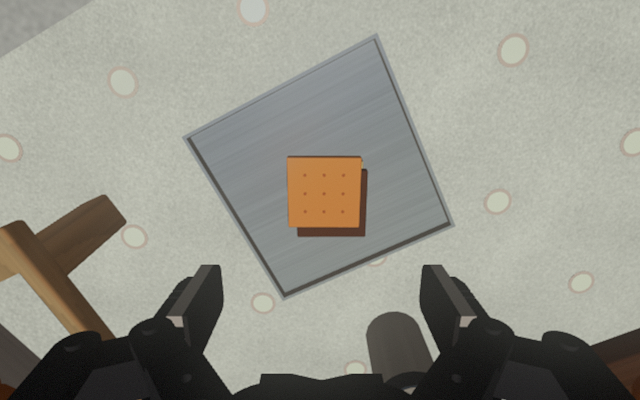

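The wrist picture shows the golden top biscuit at (288–360, 156–228). The dark middle one peeks out to the right and below, to (366,236). The tray outline is complete and the shaker is at (400,350).

Run:
```python
from h import *
import pickle
c=pickle.load(open("w1.pkl","rb"))
hsv=cv2.cvtColor(c["image"],cv2.COLOR_BGR2HSV);H,S,V=[hsv[...,i].astype(int) for i in range(3)]
yy,xx=np.mgrid[:400,:640];b=(xx>270)&(xx<385)&(yy>140)&(yy<250)
print("top",rect(c,b&(S>130)&(V>130),.062)); 
d=b&(S>90)&(V<110); print("mid",rect(c,d|(b&(S>130)),.054))
t=ray(c,[(184,137),(377,35),(453,224),(283,299)],.012);print(t.round(4),t.mean(0))
for y in range(150,240,8): print(y,xx[y][(b&(S>80))[y]][[0,-1]] if (b&(S>80))[y].any() else 0)
# corners of mid: right edge x~366, bottom y~236
print(ray(c,[(366,236)],.054),ray(c,[(360,228),(288,156)],.062))
cv2.imwrite("pics/w1z.png",cv2.resize(c["image"][140:250,265:385],None,fx=5,fy=5,interpolation=cv2.INTER_NEAREST))
```

```text
top [462.9 286.5  53.5  53.9  63.6]
mid [468.8 286.   59.6  63.3  63.8]
[[0.38   0.1958 0.012 ]
 [0.38   0.3732 0.012 ]
 [0.5555 0.3733 0.012 ]
 [0.5572 0.1958 0.012 ]] [0.46819457 0.28450223 0.012     ]
150 0
158 [287 361]
166 [287 362]
174 [287 366]
182 [287 366]
190 [287 365]
198 [288 365]
206 [288 365]
214 [288 365]
222 [288 364]
230 [298 364]
238 0
[[0.51185957 0.29984841 0.054     ]] [[0.50005988 0.29899691 0.062     ]
 [0.42684824 0.27570481 0.062     ]]
```

View pics/w1z.png

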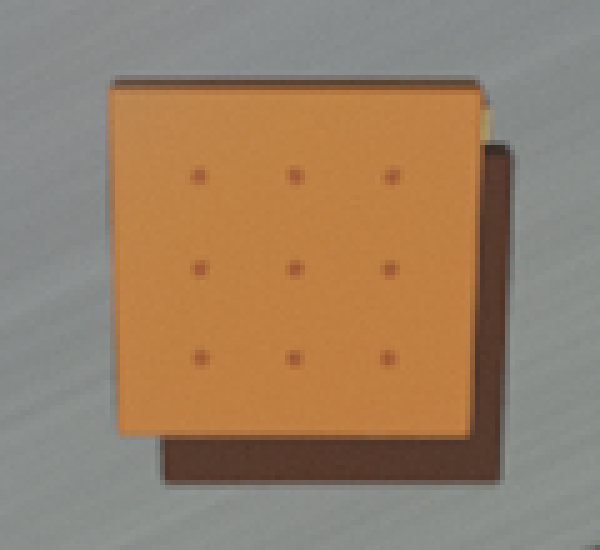

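The tray centre is (468,284.5), top biscuit (463,286.5), middle about (476,287), low about (469,287). The sides lie at about 64°, which matches the tool, so I descend astride the stack and pinch.

Emit:
step_arm([
  [0,0.5,2.5,-40,0,0,0],
  [0,0.5,2.5,-80,0,0,0],
  [0,0.5,2.5,-110,0,0,0],
  [0,0.5,2.5,-139,0,0,0],
  [0,0.5,2.5,-139,0,0,0],
  [0.1,0.5,2.5,-139,0,0,0],
  [0.17,0.5,2.5,-139,0,0,0],
  [0.2,0.5,2.5,-139,0,0,0],
  [0.22,0.5,2.5,-139,0,0,0],
  [0.24,0.5,2.5,-139,0,0,0],
], grip_force=20)

```text
clock: 2.2
position: [0.4693, 0.286, 0.023]
ee_rot: [0.225, 0.974, 0.0, 0.0]
ft_force: [0.4, 0.1, -0.4]
grip_width: 0.755
grasp_force: 0.0
```

Emit:
step_arm([
  [0.26,0,0,0,0,0,0],
  [0.28,0,0,0,0,0,0],
  [0.3,0,0,0,0,0,0],
  [0.32,0,0,0,0,0,0],
  [0.34,0,0,0,0,0,0],
  [0.36,0,0,0,0,0,0],
  [0.38,0,0,0,0,0,0],
  [0.4,0,0,0,0,0,0],
  [0.4,0,0,0,0,0,0],
  [0.4,0,0,0,0,0,0],
])

```text
clock: 3.2
position: [0.4691, 0.2859, 0.0224]
ee_rot: [0.225, 0.974, 0.0, 0.0]
ft_force: [0.5, -0.4, 2.8]
grip_width: 0.63
grasp_force: 21.5
```

Emit:
step_arm([
  [0.34,0,0,0,0,0,0],
  [0.2,0,0,0,0,0,0],
  [0,0,0,0,0,0,0],
  [0,0,0,0,0,0,0],
  [0,0,0,40,0,0,0],
  [0,0,0,75,0,0,-0.14],
  [0,0,0,75,0,0,-0.28],
  [0,0,0,75,0,0,-0.42],
  [0,0,0,75,0,0,-0.56],
  [0,0,0,75,0,0,-0.7],
])

```text
clock: 4.2
position: [0.469, 0.2858, 0.0974]
ee_rot: [0.548, 0.837, 0.0, 0.0]
ft_force: [0.0, -0.2, -0.1]
grip_width: 0.999
grasp_force: 0.0
```

Emit:
step_arm([
  [0,0,0,0,0,0,-0.14],
  [0,0,0,0,0,0,-0.28],
  [0,0,0,0,0,0,-0.42],
  [0,0,0,0,0,0,-0.56],
  [0,0,0,0,0,0,-0.7],
  [0,0,0,0,0,0,-0.8708],
  [0,0,0,0,0,0,-0.8708],
  [0,0,0,0,0,0,-0.8708],
])

```text
clock: 5.0
position: [0.4689, 0.2859, 0.0973]
ee_rot: [0.847, 0.531, -0.0, 0.0]
ft_force: [-0.2, 0.9, 0.3]
grip_width: 1.001
grasp_force: 0.0
```

Run:
```python
from h import *
c=cam("wrist");o=manip.get_obs();print(o["clock"],o["position"],o["joint_pos"].round(2),R.from_quat(o["ee_rot"]).as_matrix().round(3).tolist())
cv2.imwrite("pics/w2.png",c["image"])
hsv=cv2.cvtColor(c["image"],cv2.COLOR_BGR2HSV);H,S,V=[hsv[...,i].astype(int) for i in range(3)]
yy,xx=np.mgrid[:400,:640];b=(xx>200)&(xx<440)&(yy<330)
print("top",rect(c,b&(S>130)&(V>130),.062))
```

```text
5.05 [0.468967   0.28583543 0.09730688] [-0.98  0.29  0.4   1.84 -0.13  1.04 -0.97] [[0.435, 0.9, 0.0], [0.9, -0.435, -0.0], [-0.0, 0.0, -1.0]]
top [463.6 287.8  52.9  53.7  64.1]
```

View pics/w2.png

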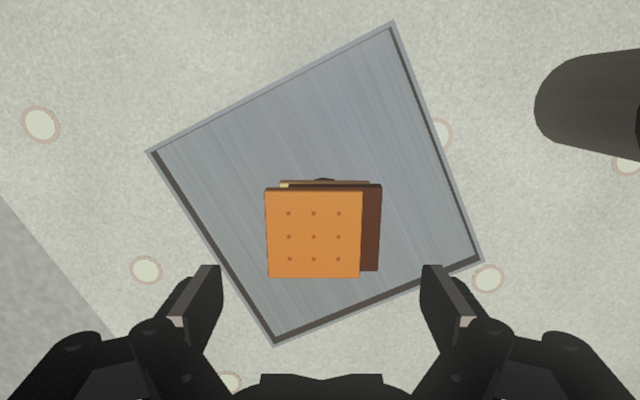

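The picture shows the golden, dark and pale edges flush along the first axis, with the offset remaining along the new closing axis (dark shows to x=382, golden ends at 362). I pinch along the second axis.

Emit:
step_arm([
  [0,0,0,-40,0,0,0],
  [0,0,0,-75,0,0,0],
  [0,0,0,-75,0,0,0],
  [0.15,0,0,-75,0,0,0],
  [0.2,0,0,-75,0,0,0],
  [0.22,0,0,-75,0,0,0],
  [0.24,0,0,-75,0,0,0],
  [0.26,0,0,-75,0,0,0],
  [0.28,0,0,-75,0,0,0],
  [0.3,0,0,-75,0,0,0],
])

```text
clock: 6.05
position: [0.4691, 0.2859, 0.0225]
ee_rot: [0.848, 0.53, 0.0, 0.0]
ft_force: [0.4, 1.0, 0.8]
grip_width: 0.701
grasp_force: 0.3
```

Emit:
step_arm([
  [0.32,0,0,0,0,0,0],
  [0.34,0,0,0,0,0,0],
  [0.36,0,0,0,0,0,0],
  [0.38,0,0,0,0,0,0],
  [0.4,0,0,0,0,0,0],
  [0.4,0,0,0,0,0,0],
  [0.4,0,0,0,0,0,0],
])

```text
clock: 6.75
position: [0.4691, 0.2858, 0.0224]
ee_rot: [0.848, 0.53, 0.0, 0.0]
ft_force: [-0.3, -0.6, 1.6]
grip_width: 0.627
grasp_force: 21.5
```

Emit:
step_arm([
  [0.34,0,0,0,0,0,0],
  [0.2,0,0,0,0,0,0],
  [0,0,0,0,0,0,0],
  [0,0,0,0,0,0,0],
  [0,0,0,50,0,0,0],
  [0,0,0,90,0,0,0],
  [0,0,0,125,0,0,0],
  [0,0,0,125,0,0,0],
  [0,0,0,125,0,0,0],
])

```text
clock: 7.65
position: [0.4692, 0.2861, 0.1479]
ee_rot: [0.848, 0.53, 0.001, -0.0]
ft_force: [0.1, 0.4, -1.1]
grip_width: 1.002
grasp_force: 0.0
```

Run:
```python
from h import *
c=cam("wrist");o=manip.get_obs();print(o["clock"],o["position"],R.from_quat(o["ee_rot"]).as_matrix().round(3).tolist())
cv2.imwrite("pics/w3.png",c["image"])
hsv=cv2.cvtColor(c["image"],cv2.COLOR_BGR2HSV);H,S,V=[hsv[...,i].astype(int) for i in range(3)]
yy,xx=np.mgrid[:400,:640];b=(xx>230)&(xx<410)&(yy<260)
print("top",rect(c,b&(S>130)&(V>130),.062))
x,y,w,h=cv2.boundingRect(big(b&(S>130)&(V>130)))
cv2.imwrite("pics/w3z.png",cv2.resize(c["image"][y-20:y+h+20,x-20:x+w+20],None,fx=5,fy=5,interpolation=cv2.INTER_NEAREST))
```

```text
7.7 [0.46865298 0.28570594 0.14676167] [[0.438, 0.899, -0.001], [0.899, -0.438, -0.0], [-0.0, -0.0, -1.0]]
top [467.6 285.8  52.3  53.2  64. ]
```

View pics/w3z.png

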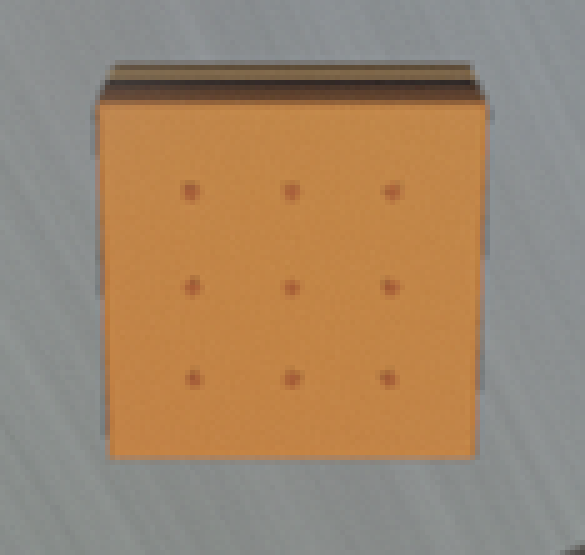

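The stack is flush: the dark and cream edges line up with the golden one on both axes, centred at about (469,286). Next I go over the riser, high, to look at the stencil.

Emit:
step_arm([
  [0,0,0,50,0,0,0],
  [0,0,0,95,0,0,0.1],
  [0,5,-25,120,0,0,0.2],
  [0,12,-70,120,0,0,0.3],
  [0,18,-115,120,0,0,0.4],
  [0,24,-160,120,0,0,0.5],
  [0,30,-205,120,0,0,0.6],
  [0,36,-250,120,0,0,0.6],
  [0,42,-295,120,0,0,0.6],
  [0,48,-340,120,0,0,0.6],
])

```text
clock: 8.7
position: [0.5164, -0.0559, 0.266]
ee_rot: [0.653, 0.757, -0.001, -0.001]
ft_force: [1.6, 0.4, -0.2]
grip_width: 1.001
grasp_force: 0.0
```

Emit:
step_arm([
  [0,3,-45,0,0,0,0],
  [0,6,-90,0,0,0,0],
  [0,9,-135,0,0,0,0],
  [0,12,-180,-20,0,0,0],
  [0,12,-216,-60,0,0,0],
  [0,12,-216,-75,0,0,0],
  [0,12,-216,-75,0,0,0],
  [0,12,-216,-75,0,0,0],
])

```text
clock: 9.5
position: [0.529, -0.2695, 0.1919]
ee_rot: [0.653, 0.757, -0.0, -0.001]
ft_force: [-0.6, -0.1, 0.5]
grip_width: 1.002
grasp_force: 0.0
```

Run:
```python
from h import *
import pickle
c=cam("wrist");o=manip.get_obs();print(o["clock"],o["position"],o["joint_pos"].round(2),R.from_quat(o["ee_rot"]).as_matrix().round(3).tolist())
pickle.dump(c,open("w4.pkl","wb"));cv2.imwrite("pics/w4.png",c["image"])
```

```text
9.55 [ 0.52957143 -0.26935814  0.19276474] [-0.26  0.36  0.82  1.64 -0.27  1.26  0.76] [[-0.147, 0.989, 0.0], [0.989, 0.147, 0.0], [0.0, 0.0, -1.0]]
```

View pics/w4.png

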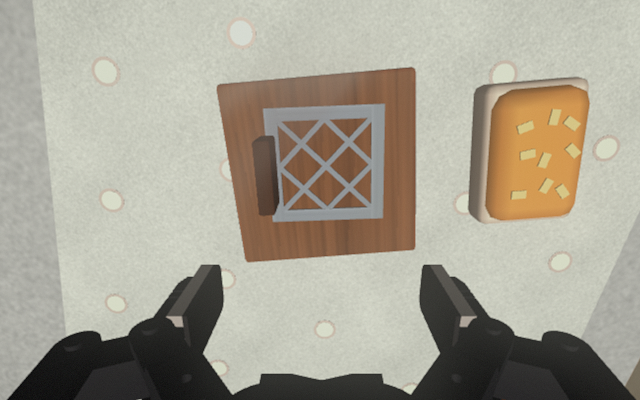

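The picture shows the panel corners at about (264,108), (384,104), (382,218) and (273,221), and the grip at (264,175) along the left edge. The almond loaf is on the right.

Run:
```python
from h import *
import pickle
c=pickle.load(open("w4.pkl","rb"))
hsv=cv2.cvtColor(c["image"],cv2.COLOR_BGR2HSV);H,S,V=[hsv[...,i].astype(int) for i in range(3)]
print(hsv[140,378],hsv[150,264],hsv[240,330],hsv[210,268])
yy,xx=np.mgrid[:400,:640];b=(xx>255)&(xx<400)&(yy>90)&(yy<235)
m=b&(S<60); m=cv2.morphologyEx(m.astype(np.uint8),cv2.MORPH_CLOSE,np.ones((3,3)))
print("panel",rect(c,m,.015))
hull=cv2.convexHull(big(m));q=cv2.approxPolyDP(hull,6,True)[:,0];print(q.tolist(),ray(c,q,.015)[:,:2].round(4).tolist())
g=(xx>245)&(xx<283)&(yy>125)&(yy<222)&(V<70)
p=big(g);print("grip px",cv2.boundingRect(p),cv2.minAreaRect(p))
print("grip@60",rect(c,g,.06))
Q=ray(c,[(384,104),(382,218)],.015);d=Q[0]-Q[1];print(Q.round(4),np.linalg.norm(d),np.degrees(np.arctan2(d[1],d[0])))
```

```text
[ 95  10 154] [ 12  76 101] [ 13 129 136] [ 12 105  85]
panel [ 525.7 -260.3  118.7  110.7   10.6]
[[383, 103], [382, 217], [273, 221], [256, 140], [263, 108]] [[0.5724, -0.1953], [0.5934, -0.3029], [0.4863, -0.323], [0.4625, -0.2449], [0.4662, -0.2153]]
grip px (272, 173, 7, 38) ((275.2323303222656, 191.5205841064453), (36.8143196105957, 4.831879615783691), 85.60128784179688)
grip@60 [ 489.7 -278.     4.1   32.2   10.3]
[[ 0.5735 -0.196   0.015 ]
 [ 0.5937 -0.3039  0.015 ]] 0.10973314193796486 100.58216806478072
```

Emit:
step_arm([
  [0,-25,1,-30,0,0,0.04],
  [0,-50,1.5,-50,0,0,0.04],
  [0,-50,1.5,-90,0,0,0.04],
  [0,-50,1.5,-130,0,0,0.04],
  [0,-50,1.5,-166,0,0,0.04],
  [0,-50,1.5,-166,0,0,0.04],
  [0.5,-50,1.5,-166,0,0,0.04],
  [0.7,-50,1.5,-166,0,0,0.04],
  [0.75,-50,1.5,-166,0,0,0.04],
  [0.8,-50,1.5,-166,0,0,0.04],
], grip_force=60)

```text
clock: 10.55
position: [0.4799, -0.2689, 0.0277]
ee_rot: [0.638, 0.77, 0.001, 0.001]
ft_force: [0.4, -0.3, -0.2]
grip_width: 0.33
grasp_force: 0.0
```

Emit:
step_arm([
  [0.84,0,0,0,0,0,0],
  [0.88,0,0,0,0,0,0],
  [0.92,0,0,0,0,0,0],
  [1,0,0,0,0,0,0],
  [1,0,0,0,0,0,0],
  [1,0,0,0,0,0,0],
  [1,0,0,0,0,0,0],
])

```text
clock: 11.25
position: [0.4796, -0.2688, 0.0272]
ee_rot: [0.638, 0.77, 0.0, 0.0]
ft_force: [-0.9, 2.6, 6.5]
grip_width: 0.151
grasp_force: 59.3
```

Emit:
step_arm([
  [1,0,0,10,0,0,0],
  [1,0,0,30,0,0,0],
  [1,0,0,60,0,0,0],
  [1,0,0,95,0,0,0],
  [1,0,0,130,0,0,0],
  [1,0,0,165,0,0,0],
  [1,0,0,200,0,0,0],
  [1,0,0,225,0,0,0],
  [1,0,0,225,0,0,0],
  [1,0,0,225,0,0,0],
])

```text
clock: 12.25
position: [0.4789, -0.2687, 0.2516]
ee_rot: [0.638, 0.77, 0.0, 0.0]
ft_force: [-0.5, -0.0, -1.8]
grip_width: 0.151
grasp_force: 58.6
```

Run:
```python
from h import *
import pickle
c=cam("wrist");o=manip.get_obs();print(o["clock"],o["position"],o["grip_width"],o["ft_force"],R.from_quat(o["ee_rot"]).as_matrix().round(3).tolist())
pickle.dump(c,open("w5.pkl","wb"))
t=cam("top");pickle.dump(t,open("t5.pkl","wb"))
cv2.imwrite("pics/w5.png",c["image"])
cv2.imwrite("pics/t5.png",t["image"])
```

```text
12.3 [ 0.47853573 -0.26849387  0.25075813] 0.153448885630836 [ 0.17809781  0.7991413  -0.60511689] [[-0.185, 0.983, -0.001], [0.983, 0.185, 0.001], [0.001, -0.001, -1.0]]
```

View pics/w5.png

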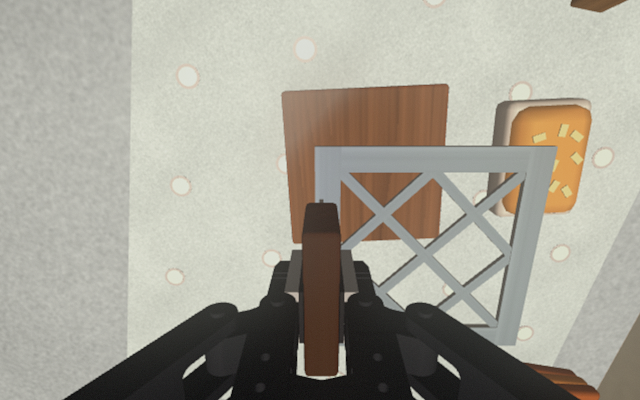

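The picture shows the stencil held in the grip. Panel corners are at (315,147), (557,147) and (516,345), level with the image.

Run:
```python
from h import *
import pickle
c=pickle.load(open("w5.pkl","rb"))
g=cv2.cvtColor(c["image"],cv2.COLOR_BGR2GRAY)
q=cv2.cornerSubPix(g,np.float32([[315,147],[557,147],[516,345]]).reshape(-1,1,2),(4,4),(-1,-1),(3,50,.01))[:,0];print(q)
M=np.array(c["mount"]);c2=dict(K=c["K"],R=M[:3,:3],C=M[:3,3])
for z in (.0102,.0122,.0142):
    P=ray(c2,q,z)*1000
    a=P[1]-P[0];b=P[1]-P[2]
    print(z,P[:,:2].round(1).tolist(),"len",np.linalg.norm(a).round(1),np.linalg.norm(b).round(1),"ang",np.degrees(np.arctan2(a[0],a[1])).round(2),np.degrees(np.arctan2(-b[1],b[0])).round(2),"centre",((P[0]+P[2])/2).round(1)[:2])
```

```text
[[314.38983 146.43925]
 [556.3766  145.32875]
 [514.7574  345.15793]]
0.0102 [[55.1, -4.4], [55.5, 103.6], [-53.4, 104.0]] len 108.0 108.9 ang 0.22 0.25 centre [ 0.8 49.8]
0.0122 [[54.8, -4.5], [55.2, 104.9], [-55.2, 105.4]] len 109.4 110.3 ang 0.22 0.25 centre [-0.2 50.5]
0.0142 [[54.4, -4.5], [54.9, 106.3], [-56.9, 106.8]] len 110.8 111.8 ang 0.22 0.25 centre [-1.2 51.1]
```

The panel sizes agree (109.4 × 110.3 mm, so it is level), and its centre is 51 mm along tool y. Next I cross the riser with the underside at about 235 mm.

Emit:
step_arm([
  [1,-2,15,0,0,0,-0.02],
  [1,-4,45,0,0,0,-0.05],
  [1,-7,80,0,0,0,-0.09],
  [1,-10,115,0,0,0,-0.13],
  [1,-14,150,0,0,0,-0.17],
  [1,-18,185,0,0,0,-0.21],
  [1,-21,220,0,0,0,-0.25],
  [1,-24,255,0,0,0,-0.29],
  [1,-28,290,0,0,0,-0.33],
  [1,-32,325,0,0,0,-0.37],
])

```text
clock: 13.35
position: [0.446, 0.0575, 0.2503]
ee_rot: [0.77, 0.639, -0.001, -0.0]
ft_force: [0.6, -0.5, -0.5]
grip_width: 0.155
grasp_force: 58.6
```

Emit:
step_arm([
  [1,-4,35,0,0,0,-0.04],
  [1,-8,70,0,0,0,-0.08],
  [1,-11,105,0,0,0,-0.12],
  [1,-14,140,0,0,0,-0.16],
  [1,-17,175,0,0,0,-0.2],
  [1,-20,210,0,0,0,-0.24],
  [1,-22,235,0,0,0,-0.27],
  [1,-23.5,252,0,0,0,-0.27],
  [1,-23.5,252,0,0,0,-0.27],
  [1,-23.5,252,0,0,0,-0.27],
])

```text
clock: 14.35
position: [0.4237, 0.3073, 0.2507]
ee_rot: [0.848, 0.53, -0.001, 0.0]
ft_force: [0.3, -0.1, -1.1]
grip_width: 0.153
grasp_force: 58.6
```

Run:
```python
from h import *
o=manip.get_obs();m=R.from_quat(o["ee_rot"]).as_matrix();print(o["clock"],o["position"],o["grip_width"],m.round(4).tolist(),np.degrees(np.arctan2(m[1,1],m[0,1])),(o["position"]+m@[0,.0513,0.0155]).round(4))
```

```text
14.35 [0.42369082 0.30730136 0.25069273] 0.15323130691837578 [[0.4384, 0.8988, -0.0006], [0.8988, -0.4384, -0.0015], [-0.0016, 0.0001, -1.0]] -25.99872332581041 [0.4698 0.2848 0.2352]
```

Emit:
step_arm([
  [1,-0.8,1.1,-20,0,0,0],
  [1,-0.8,1.1,-50,0,0,0],
  [1,-0.8,1.1,-85,0,0,0],
  [1,-0.8,1.1,-115,0,0,0],
  [1,-0.8,1.1,-133,0,0,0],
  [1,-0.8,1.1,-143,0,0,0],
  [1,-0.8,1.1,-143,0,0,0],
  [1,-0.8,1.1,-143,0,0,0],
])

```text
clock: 15.15
position: [0.4234, 0.3092, 0.1093]
ee_rot: [0.848, 0.53, 0.001, 0.0]
ft_force: [-0.4, 0.6, -1.2]
grip_width: 0.155
grasp_force: 58.5
```

Run:
```python
from h import *
c=cam("wrist");o=manip.get_obs();m=R.from_quat(o["ee_rot"]).as_matrix();print(o["clock"],o["position"],(o["position"]+m@[0,.0513,0.0155]).round(4))
im=c["image"]
# expected stack-top corners and panel outline for comparison
for P,z in ((np.array([469,285.9]),.062),):
    a=np.radians(64);u=np.array([np.cos(a),np.sin(a)]);v=np.array([-u[1],u[0]])
    q=proj(c,[np.r_[(P+27*(i*u+j*v))/1000,z] for i,j in((1,1),(1,-1),(-1,-1),(-1,1))])
    print(q.round())
cv2.polylines(im,[q.astype(np.int32)],True,(0,255,0),1)
cv2.imwrite("pics/w6.png",im)
```

```text
15.2 [0.42347647 0.30954345 0.10955788] [0.4696 0.2871 0.0941]
[[365. 185.]
 [459. 185.]
 [448. 268.]
 [362. 268.]]
```

View pics/w6.png

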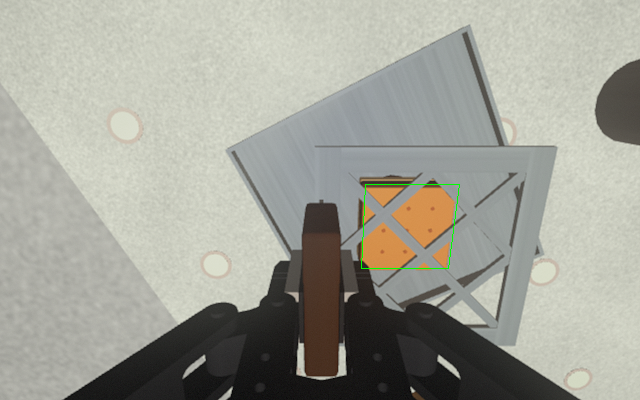

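The biscuit top seen through the lattice matches the predicted outline (362–459, 185–268) to 2–3 px, so the stencil is centred and parallel. Last I descend slowly to a 1 cm gap.

Emit:
step_arm([
  [1,-0.8,-0.8,-5,0,0,0],
  [1,-0.8,-0.8,-10,0,0,0],
  [1,-0.8,-0.8,-15,0,0,0],
  [1,-0.8,-0.8,-19,0,0,0],
  [1,-0.8,-0.8,-21.5,0,0,0],
  [1,-0.8,-0.8,-21.5,0,0,0],
  [1,-0.8,-0.8,-21.5,0,0,0],
  [1,-0.8,-0.8,-21.5,0,0,0],
  [1,-0.8,-0.8,-21.5,0,0,0],
  [1,-0.8,-0.8,-21.5,0,0,0],
])

```text
clock: 16.2
position: [0.422, 0.3087, 0.087]
ee_rot: [0.848, 0.53, 0.0, -0.0]
ft_force: [0.3, -0.6, -0.9]
grip_width: 0.157
grasp_force: 58.5
```

Run:
```python
from h import *
c=cam("wrist");o=manip.get_obs();m=R.from_quat(o["ee_rot"]).as_matrix();print(o["clock"],o["position"],(o["position"]+m@[0,.0513,0.0155]).round(4),o["joint_velocities"].round(3),o["grasp_force"])
g=cv2.cvtColor(c["image"],cv2.COLOR_BGR2GRAY)
print(cv2.cornerSubPix(g,np.float32([[315,147],[557,147],[516,345]]).reshape(-1,1,2),(4,4),(-1,-1),(3,50,.01))[:,0])
hsv=cv2.cvtColor(c["image"],cv2.COLOR_BGR2HSV);yy,xx=np.mgrid[:400,:640]
mk=(hsv[...,1]>130)&(hsv[...,2]>110)&(xx>340)&(xx<480)&(yy>150)&(yy<300)
mk=cv2.morphologyEx(mk.astype(np.uint8),cv2.MORPH_CLOSE,np.ones((25,25)))
print("top",rect(c,mk,.062))
```

```text
16.25 [0.42196652 0.30865827 0.08693882] [0.4681 0.2862 0.0714] [-0.003  0.001  0.    -0.    -0.001  0.001 -0.001] 58.47905874252319
[[313.54828 145.87297]
 [557.0523  146.3928 ]
 [514.82245 345.43295]]
top [467.2 286.1  53.6  53.6  64. ]
```

```bash
python3 -c "
from workcell import manip
print(manip.hand_in())"
```

```text
the job is handed in; nothing more can be done
None
```

I squared the biscuits and left the stack standing on its plinth. The stencil is held level about 9 mm above it, centred to about 1 mm by my measurements. The job is handed in, but no verdict came back.

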